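# Pack the staining kit into its caddy

## Task

Pack the staining kit into the grey three-bay caddy: stand the white bottle with the blue cap in the middle of the blue mat, the large brown bottle with the black cap in the middle of the red mat, and the small brown bottle in the middle of the yellow mat, and let go of them. The white bottle with the red cap and the brown bottle with the white cap do not belong to the kit: leave them standing where they are. Keep all five bottles upright throughout.

Things in the scene. Friction and masses are not known exactly. Their poses are not given: they have to be found in the camera images.
- bottle_white_bluecap: Kit bottle: white plastic bottle with a BLUE screw cap, 90 mm tall; body 46 mm in diameter up to 70 mm, then the 28 mm cap. Grasp the upper body. Stands upright; origin at the centre of its underside, z up along its axis. Loose, about 60 g; round, so its yaw does not matter.
- bottle_brown_large: Kit bottle: the large brown bottle with a BLACK screw cap, 84 mm tall; body 42 mm in diameter up to 65 mm, then the 26 mm cap. Grasp the upper body. Stands upright; origin at the centre of its underside, z up along its axis. Loose, about 60 g; round, so its yaw does not matter.
- bottle_brown_small: Kit bottle: the small brown bottle with a black screw cap, 67 mm tall; body 32 mm in diameter up to 52 mm, then the 20 mm cap. Grasp the upper body. Stands upright; origin at the centre of its underside, z up along its axis. Loose, about 60 g; round, so its yaw does not matter.
- bottle_white_redcap: Look-alike, not of the kit: white bottle with a RED cap, else the same as the white bottle with the blue cap (90 mm tall, 46 mm in diameter). Stands upright; origin at the centre of its underside, z up along its axis. Loose. (Small fixed things under 15 mm high lie between the bottles: pen, vial, memory stick.)
- bottle_brown_whitecap: Look-alike, not of the kit: brown bottle with a WHITE cap, else the same as the large brown bottle (84 mm tall, 42 mm in diameter). Stands upright; origin at the centre of its underside, z up along its axis. Loose, about 60 g; round, so its yaw does not matter.
- caddy: Grey fixed tray, 72 x 208 x 22 mm (x, y, z); wire lugs at the ends reach 17 mm further. Walls and two dividers 4 mm thick, 22 mm high: three bays in a row along its y, centres 68 mm apart, 64 x 63 mm inside, floor 4 mm above the worktop, one coloured mat in each. Origin: centre of underside. Left of it stands a tall fixed microscope, eyepieces to x = 0.5: swing past close to the base.
- mat_blue: The blue mat, 54 x 54 x 2 mm, fixed on the floor of one bay of the caddy, in the bay's middle; which bay differs from start to start. Origin at the centre of its underside, 4 mm above the worktop; its top is 6 mm above the worktop. Its axes are parallel to the caddy's (y along the row of bays).
- mat_red: The red mat, 54 x 54 x 2 mm, fixed on the floor of one bay of the caddy, in the bay's middle; which bay differs from start to start. Origin at the centre of its underside, 4 mm above the worktop; its top is 6 mm above the worktop. Its axes are parallel to the caddy's (y along the row of bays).
- mat_yellow: The yellow mat, 54 x 54 x 2 mm, fixed on the floor of one bay of the caddy, in the bay's middle; which bay differs from start to start. Origin at the centre of its underside, 4 mm above the worktop; its top is 6 mm above the worktop. Its axes are parallel to the caddy's (y along the row of bays).
Not all that is in view belongs to the job. What is shaped like the bottle_white_bluecap but green or purple is not meant.

How it is judged (in metres and radians):
At the end, for the whole second after the job is handed in: Blue-capped white bottle on the blue mat, large black-capped brown on red, small brown on yellow: at rest, within 12 mm of the mat's centre, foot less than 4 mm above the mat, tilt under 0.1 rad. Both look-alikes upright (0.1 rad) within 20 mm of their start (horizontal distance between bottle_white_bluecap and mat_blue below 0.012 m and z of bottle_white_bluecap in the frame of mat_blue below 0.006 m and angle between each of bottle_white_bluecap, bottle_brown_large, bottle_brown_small, bottle_white_redcap, bottle_brown_whitecap's own z axis and vertical below 0.1 rad and linear speed of each of bottle_white_bluecap, bottle_brown_large, bottle_brown_small below 0.02 m/s and horizontal distance between bottle_brown_large and mat_red below 0.012 m and z of bottle_brown_large in the frame of mat_red below 0.006 m and horizontal distance between bottle_brown_small and mat_yellow below 0.012 m and z of bottle_brown_small in the frame of mat_yellow below 0.006 m and distance of each of bottle_white_redcap, bottle_brown_whitecap from where it was at the start of the episode below 0.02 m); the robot touches nothing.
It fails at once if a look-alike is moved more than 30 mm (distance of any of bottle_white_redcap, bottle_brown_whitecap from where it was at the start of the episode above 0.03 m).
It fails at once if a bottle is tipped by more than 0.7 rad (angle between any of bottle_white_bluecap, bottle_brown_large, bottle_brown_small, bottle_white_redcap, bottle_brown_whitecap's own z axis and vertical above 0.7 rad).
It also fails if it takes over 83 s, if anything falls off the work surface, if the arm or the gripper's body presses on something with over 40 N, if the wrist force passes 120 N, or if a joint passes its speed limit or range.

## Robot

A 6-joint arm with a two-finger parallel gripper is mounted at the origin on a cart in front of the work surface, level with it; the furniture and walls round the work are solid. World frame = base frame: x ahead of the robot, y to its left, z up, the work surface at z = 0. Lengths are in mm, angles in rad, forces in N, time in s.
With the tool pointing down it reaches from about 275 to 750 mm from the base axis. Payload 10.2 kg.
Tool frame: the origin (TCP) lies midway between the tips of the shut fingers; the grasp point (between the pads) lies 19 mm behind it (ctrl.grasp_offset is the distance from the TCP to the grasp point, in mm); z points along the fingers, y is the line along which they close (so a half turn about z gives the same grasp; the last joint's range is limited). The gripper opens to 85 mm and grips with 20 to 120 N. Pads are 22 mm wide; open, the fingers measure 114 mm over their backs; the gripper's body (76 mm by 85 mm) begins 54 mm behind the grasp point. The pads swing forward as they close: fully open they stand 13 mm farther back than shut.
Start: joints at [1.113, 0.313, 1.498, -0, 1.331, -0.223], TCP at [122.153, 510.597, 197.094] pointing down, gripper open.
Joint ranges: [-2.94, 2.94], [-0.97, 2.17], [0.19, 2.56], [-1.23, 4.37], [0.02, 3.11], [-2.88, 2.88]. Speed limits (rad/s): [2.39, 2.39, 3.01, 3.14, 3.14, 3.14].

## Interface

Orientations are given as a unit quaternion [w, x, y, z].
In Python, from rig import ctrl, viewer, models gives the robot as it stands. The module is installed in compiled form; this text tells all that it offers.
- The arm moves only by the shell command python3 -m pendant 'ROWS' [OPENING] [FORCE]. ROWS is text: rows parted by semicolons, each of 4 numbers parted by spaces: the shift along the tool's x, y, z in m, then the turn about the tool's z in rad. In form: x y z yaw; .... A call has 1 to 10 rows; each row shifts and turns the commanded pose from where the row before left it, along the tool's axes as they then stand; what a row does not reach is not made up. A row lasts 1/8 s, in which the tool goes at most 62.5 mm and 10.7 degrees, less where a joint would pass 70% of its speed; a pose out of reach is approached as far as the arm can. A call is refused whole if a number of a shift passes 0.0625 or a number of a turn 0.188, either way. A call with a gripper value outside its range is refused whole. OPENING is the opening, from 0 (shut) to 1 (fully open), set as the call begins (- or left out, the last holds). The fingers move at their own pace and stop on an object; FORCE is the grip in N (left out, the last holds). Time passes only in rows, so rows that do not move let the fingers close. It gives the time, the measured TCP pose, the force, the opening and the grip force at its end, in the units of the state.
- ctrl.sense(): the state, without advancing time (a new reading comes with each control period).
- viewer.capture(name): name is "scene" or "side" or "wrist"; returns a dict with "color" (384x512x3 uint8, red, green, blue), "vertical_fov" (degrees; the focal length in pixels is half the picture's height over the tangent of half this angle, whatever the lens; pixels are square), "cx", "cy" (the principal point, pixels), "pose" (4x4, takes a point from camera to world coordinates). Camera axes: x right, y down, z forward; pixel columns grow to the right and rows downward; lengths in mm; the calibration is good to about 2 mm. A picture is of the moment at which its call begins. There is no depth.
- ctrl.finish_job(): hands the job in; it is judged then, once.
Trained networks look in the newest picture that a camera, given by its name, has taken for a name from the list of things; names that differ only in an ending like _2 or _b are one class to them, and where a whole thing is asked for, a point or a joint stands for the part that bears it (a point fixed in the world has none). Each returns a list of dicts, best first, with "p" (0 to 1); they miss things now and then, are a little off and sometimes report something else, mostly with a low value. They report only what shows in the picture. A call takes as long as a camera call. They do not tell look-alikes from the thing itself.
- models.boxes_of(camera, query): "at" ([x, y, z] in mm, in world coordinates, good to about 4 mm: the middle of the surface that is visible of it).
The state is a dict: "time_s": time; "joints": joint angles; "dq": joint speeds; "tau": joint torques, N m; "eef_pos": TCP position; "ee_rot": TCP orientation; "force": force on the tool from outside, world axes, zero at the start; "wrist_torque": the same for the moment, N m; "grip_width": opening from 0.0 (shut) to 1.0 (fully open); "grip_force": force on a finger pad.
Only numpy, scipy, OpenCV 4.12 (cv2) and the standard library are available. Lean on these libraries where they do the work, as an engineer would, in place of code of your own. Each camera call takes 0.05 s, during which the arm holds its last target. There are 200 camera calls.

## Working session

There is one attempt and no reset: what is moved stays moved. The work goes in short steps, Python scripts to look and compute and a shell command to move; the robot and the scene stay as the last step left them, time stands still between calls to the robot, and variables do not carry over. Pictures are saved under pics/ and viewed, at most 14 in all, crops included, and the job is handed in when it is done.

```bash
mkdir -p pics
cat > h.py <<'E'
import numpy as np, cv2
from rig import ctrl, viewer, models
def cap(n,f=None):
    c=viewer.capture(n)
    if f: cv2.imwrite('pics/'+f,c['color'][:,:,::-1])
    return c
def ray(c,u,v,z):
    h=c['color'].shape[0]; f=h/2/np.tan(np.radians(c['vertical_fov'])/2)
    P=np.array(c['pose']); d=P[:3,:3]@np.array([(u-c['cx'])/f,(v-c['cy'])/f,1]); o=P[:3,3]
    return o+d*(z-o[2])/d[2]
def proj(c,p):
    h=c['color'].shape[0]; f=h/2/np.tan(np.radians(c['vertical_fov'])/2)
    P=np.array(c['pose']); q=P[:3,:3].T@(np.array(p)-P[:3,3]); return np.array([c['cx']+f*q[0]/q[2],c['cy']+f*q[1]/q[2]])
E
python3 - <<'E'
from h import *
np.set_printoptions(precision=1,suppress=True)
a=cap('scene','a.png')
print(a['pose'],a['vertical_fov'])
for n in ['bottle_white_bluecap','bottle_brown_large','bottle_brown_small','bottle_white_redcap','bottle_brown_whitecap','mat_blue','mat_red','mat_yellow','caddy']:
    print(n,[(np.round(d['at']),round(d['p'],2),proj(a,d['at'])) for d in models.boxes_of('scene',n)])
b=cap('side','b.png');print(b['pose'])
w=cap('wrist','c.png');print(w['pose'])
s=ctrl.sense();print(s['time_s'],s['ee_rot'],s['eef_pos'],ctrl.grasp_offset)
E
```

```text
[[ -0.9  -0.3   0.4 179.7]
 [ -0.5   0.6  -0.7 274.1]
 [ -0.   -0.7  -0.7 688.1]
 [  0.    0.    0.    1. ]] 48.13943326099023
bottle_white_bluecap [(array([447., -89.,  65.]), 0.98, array([221.6, 291.4])), (array([ 593., -344.,   54.]), 0.87, array([225.4, 186.2])), (array([ 500., -503.,   52.]), 0.66, array([291.8, 160.7]))]
bottle_brown_large [(array([ 524., -249.,   48.]), 0.87, array([230.5, 225. ]))]
bottle_brown_small [(array([ 644., -269.,   43.]), 0.61, array([188.3, 202.8]))]
bottle_white_redcap [(array([ 496., -586.,   59.]), 0.64, array([306.9, 141.2])), (array([ 415., -368.,    7.]), 0.46, array([300.8, 220.3]))]
bottle_brown_whitecap [(array([ 498., -425.,   52.]), 0.86, array([278.6, 178.8]))]
mat_blue [(array([ 426., -299.,    7.]), 0.64, array([283.1, 238.9]))]
mat_red [(array([ 437., -240.,    3.]), 0.83, array([265.8, 257. ]))]
mat_yellow [(array([ 413., -369.,    8.]), 0.77, array([301.8, 219.9]))]
caddy [(array([ 424., -280.,   20.]), 0.89, array([280. , 240.9]))]
[[   1.     0.1   -0.1  637.8]
 [   0.2   -0.8    0.6 -875.3]
 [  -0.    -0.6   -0.8  689.4]
 [   0.     0.     0.     1. ]]
[[  0.2   0.9   0.3  46.7]
 [  1.   -0.2  -0.1 528.2]
 [  0.    0.3  -1.  373.6]
 [  0.    0.    0.    1. ]]
0.6 [-0.   0.1  1.  -0. ] [122.2 510.6 197.1] 18.700000000000003
```

View pics/a.png

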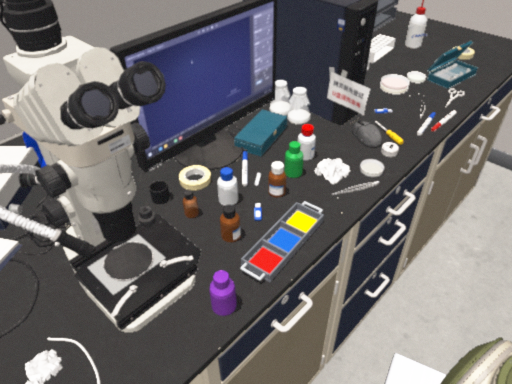

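View pics/b.png

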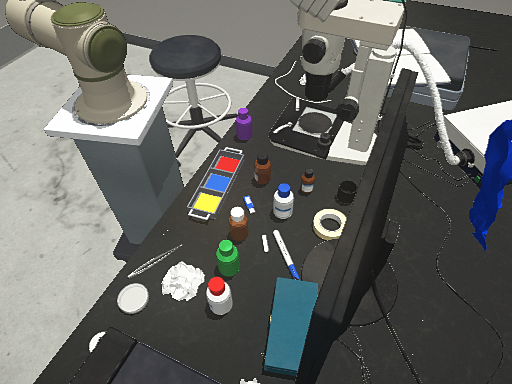

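View pics/c.png

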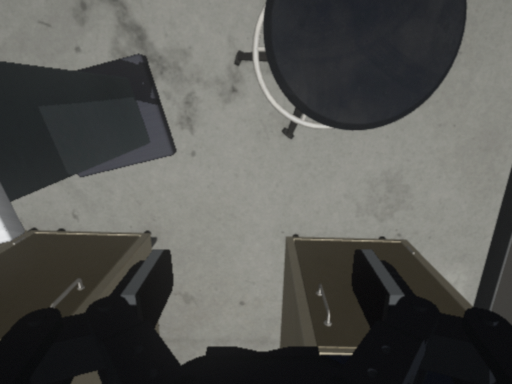

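The scene shows the blue cap at (228,173), large brown at (230,222), small brown at (191,204), brown with white cap at (277,178) and red cap at (307,140). The mats are red (265,260), blue (285,240) and yellow (300,221). The side picture agrees; the wrist picture shows only the floor. Next I'll measure the mats and zoom in on the caps.

```bash
cat > m.py <<'E'
from h import *
np.set_printoptions(precision=1,suppress=True)
def blob(c,kind,box):
    hsv=cv2.cvtColor(c['color'],cv2.COLOR_RGB2HSV)
    H,S,V=[hsv[:,:,i].astype(int) for i in range(3)]
    m={'red':((H<5)|(H>174))&(S>190)&(V>110),'yellow':(abs(H-30)<8)&(S>170)&(V>120),'blue':(abs(H-112)<10)&(S>150)&(V>110)}[kind].astype(np.uint8)
    x0,y0,x1,y1=box; k=np.zeros_like(m); k[y0:y1,x0:x1]=m[y0:y1,x0:x1]
    n,l,st,ce=cv2.connectedComponentsWithStats(k); i=1+np.argmax(st[1:,4]); return ce[i]+0.0,st[i]
E
python3 - <<'E'
from m import *
a=cap('scene');b=cap('side')
for k,ba,bb in [('red',(240,200,330,280),(185,145,245,220)),('blue',(240,215,330,280),(185,145,236,220)),('yellow',(240,200,330,280),(185,145,245,220))]:
    for c,bx in((a,ba),(b,bb)):
        p,s=blob(c,k,bx); print(k,p,s[4],ray(c,*p,6))
for c,bx in((a,(215,160,240,182)),(b,(270,178,298,200))):
    p,s=blob(c,'blue',bx); print('cap',p,s,ray(c,*p,80))
for n in ['bottle_brown_small','bottle_brown_large','bottle_white_bluecap']:
    print(n,[(np.round(d['at']),round(d['p'],2),proj(b,d['at'])) for d in models.boxes_of('side',n)])
# microscope base / eyepiece outline
for u,v in [(125,330),(75,280),(200,260),(150,225)]: print(ray(a,u,v,30))
for u,v in [(270,140),(335,160),(298,95)]: print('side',ray(b,u,v,30))
A=cv2.resize(a['color'][155:255,175:295],None,fx=4,fy=4,interpolation=cv2.INTER_CUBIC)[:400,:400]
B=cv2.resize(b['color'][145:245,225:325],None,fx=4,fy=4,interpolation=cv2.INTER_CUBIC)
cv2.imwrite('pics/d.png',np.hstack([A,B])[:,:,::-1])
E
```

```text
red [265.6 259.8] 407 [ 433.2 -231.3    6. ]
red [227.4 163.9] 227 [ 434.1 -226.9    6. ]
blue [284.2 239.7] 393 [ 423.1 -298.5    6. ]
blue [217.5 182.3] 290 [ 423.3 -294.9    6. ]
yellow [301.4 221.1] 321 [ 412.8 -366.5    6. ]
yellow [207.  202.4] 324 [ 413.6 -362.6    6. ]
cap [226.1 173. ] [220 167  13  13 132] [ 598.7 -359.3   80. ]
cap [283.8 187.4] [278 183  12  10  87] [ 597.3 -350.4   80. ]
bottle_brown_small [(array([ 651., -292.,   45.]), 0.65, array([308.4, 181.3]))]
bottle_brown_large [(array([ 534., -273.,   56.]), 0.64, array([261.6, 167.1]))]
bottle_white_bluecap [(array([ 456., -120.,   48.]), 0.8, array([242.4, 126.5])), (array([ 505., -537.,   62.]), 0.79, array([225.8, 259. ])), (array([ 599., -375.,   61.]), 0.71, array([283.1, 201.2]))]
[567.4  33.8  30. ]
[721.9  -3.9  30. ]
[ 538.7 -153.6   30. ]
[ 687.  -184.8   30. ]
side [ 536.5 -143.4   30. ]
side [ 713.3 -195.1   30. ]
side [592.5  73.6  30. ]
```

View pics/d.png

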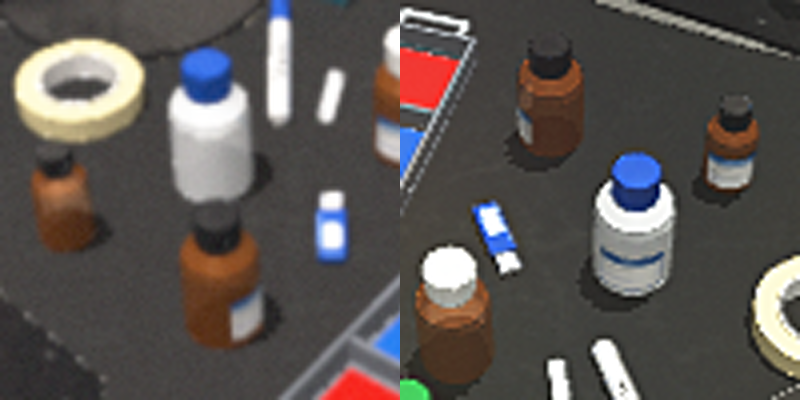

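```bash
cat > plan.py <<'E'
from h import *
from scipy.spatial.transform import Rotation as R
def tool():
    s=ctrl.sense(); q=np.array(s['ee_rot']); M=R.from_quat(q[[1,2,3,0]]).as_matrix(); return np.array(s['eef_pos']),M,s
def rows(way,yawt,n):
    """way: world waypoints (mm) ; yawt: final world angle of the tool y axis; n rows, tool z kept down"""
    p,M,s=tool(); a0=np.arctan2(M[1,1],M[0,1]); W=np.vstack([p,way]); L=np.r_[0,np.cumsum(np.linalg.norm(np.diff(W,axis=0),axis=1))]
    t=np.linspace(0,L[-1],n+1); Q=np.stack([np.interp(t,L,W[:,i]) for i in range(3)],1); d=np.diff(Q,axis=0); da=(yawt-a0)/n
    print('pos',p.round(1),'yaw',round(a0,3),'t',s['time_s'],'zaxis',M[:,2].round(3),'minR',np.linalg.norm(Q[:,:2],axis=1).min().round())
    o=[]
    for i in range(n):
        a=a0+da*i; y=np.array([np.cos(a),np.sin(a)]); x=np.array([-np.sin(a),np.cos(a)])
        o.append(f"{d[i,:2]@x/1e3:.3f} {d[i,:2]@y/1e3:.3f} {-d[i,2]/1e3:.3f} {-da:.3f}")
    for i in range(0,n,10): print('; '.join(o[i:i+10]))
E
python3 - <<'E'
from plan import *
np.set_printoptions(precision=1,suppress=True)
a=cap('scene');b=cap('side')
def tri(pa,pb):
    o1=a['pose'][:3,3];d1=ray(a,*pa,0)-o1;o2=b['pose'][:3,3];d2=ray(b,*pb,0)-o2
    s=np.linalg.lstsq(np.c_[d1,-d2],o2-o1,rcond=None)[0]; A=o1+s[0]*d1;B=o2+s[1]*d2; return (A+B)/2,np.linalg.norm(A-B)
for n,pa,pb,z in [('large',(229.3,212),(262.3,159),75),('small',(188.8,195),(309,173),60),('blue',(226.3,173.5),(283.8,188),80),('white',(277,167.5),(237,213.5),77)]:
    print(n,ray(a,*pa,z),ray(b,*pb,z),tri(pa,pb))
print('eyep',tri((138,83),(315,50)),[ray(a,u,v,300) for u,v in [(85,105),(138,83)]],ray(b,315,50,300))
print('column', tri((105,225),(400,70)), 'monitor corner L', ray(b,310,330,20), ray(b,410,75,350))
rows([[200,330,197],[300,150,197],[330,0,197],[360,-140,197],[450,-235,197]],-0.149,20)
E
```

```text
large [ 530.7 -258.    75. ] [ 534.8 -263.7   75. ] (array([ 533.5, -260.8,   71.6]), np.float64(1.6409791976987107))
small [ 645.9 -276.5   60. ] [ 650.1 -279.2   60. ] (array([ 648.9, -278.2,   58. ]), np.float64(2.6623002101985334))
blue [ 597.4 -358.    80. ] [ 597.6 -352.2   80. ] (array([ 596.8, -355.1,   82.7]), np.float64(2.261190607462368))
white [ 507.  -433.3   77. ] [ 507.7 -435.4   77. ] (array([ 507.5, -434.6,   75.9]), np.float64(0.07743627605384054))
eyep (array([ 644.9, -212.6,  346.9]), np.float64(35.171171835812274)) [array([ 771.4, -181.3,  300. ]), array([ 740.7, -290.2,  300. ])] [ 631.3 -150.5  300. ]
column (array([767.3, -75. , 163.9]), np.float64(173.54604380655232)) monitor corner L [ 682.1 -635.    20. ] [ 794.4 -304.7  350. ]
pos [122.1 510.6 197.1] yaw 1.336 t 0.95 zaxis [ 0. -0. -1.] minR 324.0
-0.025 -0.033 0.000 0.074; -0.027 -0.031 0.000 0.074; -0.029 -0.029 0.000 0.074; -0.032 -0.027 0.000 0.074; -0.034 -0.024 0.000 0.074; -0.037 -0.018 -0.000 0.074; -0.038 -0.016 -0.000 0.074; -0.040 -0.013 -0.000 0.074; -0.040 -0.010 -0.000 0.074; -0.040 -0.010 -0.000 0.074
-0.038 -0.016 -0.000 0.074; -0.039 -0.013 -0.000 0.074; -0.040 -0.010 -0.000 0.074; -0.041 -0.007 -0.000 0.074; -0.041 -0.004 -0.000 0.074; -0.041 -0.000 -0.000 0.074; -0.040 0.006 -0.000 0.074; -0.032 0.026 -0.000 0.074; -0.030 0.029 -0.000 0.074; -0.028 0.031 -0.000 0.074
```

```bash
python3 -m pendant '-0.025 -0.033 0 0.074; -0.027 -0.031 0 0.074; -0.029 -0.029 0 0.074; -0.032 -0.027 0 0.074; -0.034 -0.024 0 0.074; -0.037 -0.018 0 0.074; -0.038 -0.016 0 0.074; -0.040 -0.013 0 0.074; -0.040 -0.010 0 0.074; -0.040 -0.010 0 0.074' 1 30
python3 -m pendant '-0.038 -0.016 0 0.074; -0.039 -0.013 0 0.074; -0.040 -0.010 0 0.074; -0.041 -0.007 0 0.074; -0.041 -0.004 0 0.074; -0.041 0 0 0.074; -0.040 0.006 0 0.074; -0.032 0.026 0 0.074; -0.030 0.029 0 0.074; -0.028 0.031 0 0.074'
python3 -m pendant '0 0 0 0'
python3 - <<'E'
from plan import *
np.set_printoptions(precision=1,suppress=True)
w=cap('wrist','e.png')
for n,p in [('large',(533,-261,84)),('small',(648,-278,67)),('blue',(597,-355,90)),('red',(433.6,-229,6))]: print(n,proj(w,p))
rows([[533,-261,197]],-0.149,4)
E
```

```text
time_s: 2.2
eef_pos: [302.4, 137.0, 197.3]
ee_rot: [0.0, 0.469, 0.883, 0.0]
force: [1.0, 0.1, 0.2]
grip_width: 1.003
grip_force: 0.0
time_s: 3.45
eef_pos: [451.8, -233.5, 197.1]
ee_rot: [0.0, 0.757, 0.653, 0.0]
force: [-0.5, 0.5, 0.9]
grip_width: 1.0
grip_force: 0.0
time_s: 3.58
eef_pos: [451.7, -233.8, 196.3]
ee_rot: [-0.0, 0.757, 0.654, -0.0]
force: [0.4, 0.9, -0.6]
grip_width: 0.998
grip_force: 0.0
large [348.7 193.7]
small [457.1 189. ]
blue [417.4 272.2]
red [246.8 160.3]
pos [ 451.  -232.7  196.5] yaw -0.144 t 3.625 zaxis [-0.  0. -1.] minR 507.0
-0.004 0.021 -0.000 0.001; -0.004 0.021 -0.000 0.001; -0.004 0.021 -0.000 0.001; -0.004 0.021 -0.000 0.001
```

View pics/e.png

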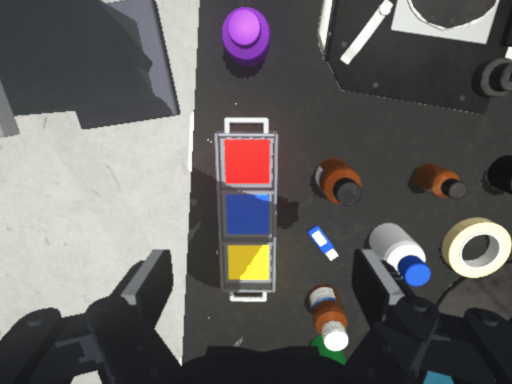

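The wrist view confirms the positions: large cap at (347,191), small cap (455,189), blue cap (416,271), red mat (247,161), and all match predictions within 2-3 px. I'll refine from this view.

Run:
```python
from m import *
w=cap('wrist')
for k,bx in [('red',(220,130,275,190)),('blue',(220,190,275,240)),('yellow',(220,240,275,285))]:
    p,s=blob(w,k,bx); print(k,p,s,ray(w,*p,6))
p,s=blob(w,'blue',(390,240,440,300)); print('blue',p,s,ray(w,*p,88),ray(w,416,271,90))
print('large',ray(w,348,192,84),'small',ray(w,456,189,67))
cv2.imwrite('pics/f.png',cv2.resize(w['color'][150:300,320:480],None,fx=4,fy=4,interpolation=cv2.INTER_CUBIC)[:,:,::-1])
```

```text
red [248.8 171.8] [227 158  42  25 865] [ 432.9 -242.3    6. ]
blue [248.1 214.5] [ 228  196   42   38 1554] [ 423.3 -297.1    6. ]
yellow [247.8 262.1] [ 229  246   39   34 1286] [ 412.3 -364.4    6. ]
blue [416.6 272.6] [403 257  28  30 599] [ 596.7 -355.5   88. ] [ 595.1 -352.1   90. ]
large [ 531.8 -258.    84. ] small [ 646.2 -276.6   67. ]
```

View pics/f.png

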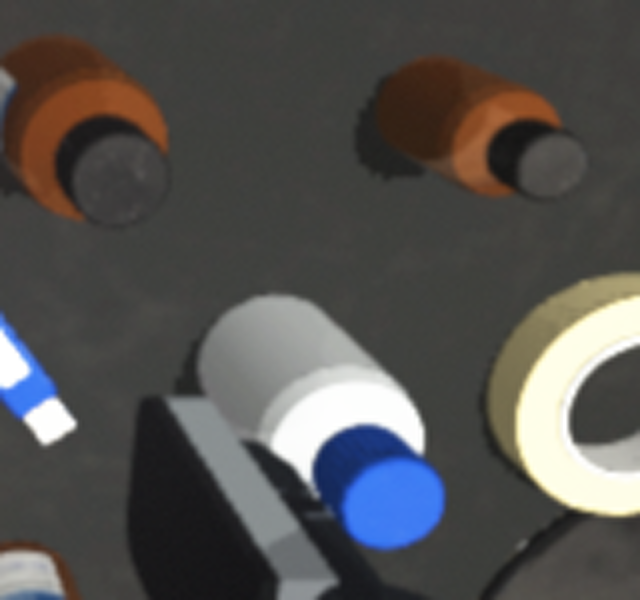

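Run:
```python
from plan import *
rows([[534,-261.5,197]],-0.149,3)
```

```text
pos [ 450.7 -232.1  196.8] yaw -0.144 t 3.675 zaxis [-0.001  0.001 -1.   ] minR 507.0
-0.006 0.029 -0.000 0.002; -0.006 0.029 -0.000 0.002; -0.006 0.029 -0.000 0.002
```

```bash
python3 -m pendant '-0.006 0.029 0 0.002; -0.006 0.029 0 0.001; -0.006 0.029 0 0.001; 0 0 0 0; 0 0 0.03 0; 0 0 0.03 0; 0 0 0.02 0; 0 0 0 0'
python3 - <<'E'
from plan import *
w=cap('wrist','g.png')
print(proj(w,(534,-261.5,84)))
rows([[534,-261.5,27]],-0.149,4)
E
```

```text
time_s: 4.68
eef_pos: [533.1, -261.9, 116.5]
ee_rot: [-0.001, 0.757, 0.653, -0.0]
force: [0.1, 0.3, -0.2]
grip_width: 0.998
grip_force: 0.0
[263.77732432 206.60470279]
pos [ 533.8 -262.4  117.8] yaw -0.148 t 4.725 zaxis [-0.  0. -1.] minR 595.0
0.000 0.000 0.023 0.000; 0.000 0.000 0.023 0.000; 0.000 0.000 0.023 0.000; 0.000 0.000 0.023 0.000
```

View pics/g.png

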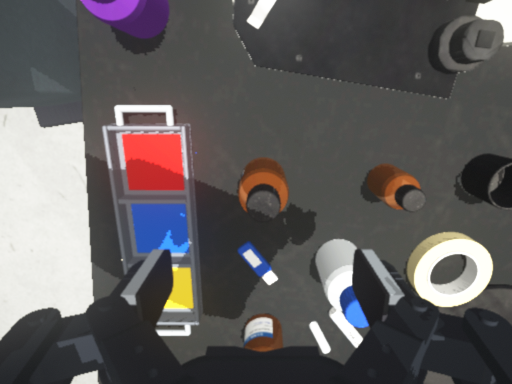

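The cap is at (264,203), where it was predicted. Descending and gripping.

```bash
python3 -m pendant '0 0 0.023 0; 0 0 0.023 0; 0 0 0.023 0; 0 0 0.022 0; 0 0 0 0'
python3 -m pendant '0 0 0 0; 0 0 0 0; 0 0 0 0; 0 0 0 0; 0 0 0 0; 0 0 0 0' 0 35
python3 -m pendant '0 0 -0.03 0; 0 0 -0.03 0; 0 0 -0.04 0; 0 0 0 0'
python3 - <<'E'
from plan import *
rows([[433.5,-229,127]],-0.149,4)
E
```

```text
time_s: 5.35
eef_pos: [534.0, -262.5, 26.3]
ee_rot: [-0.0, 0.757, 0.653, -0.0]
force: [-0.7, 0.1, 0.9]
grip_width: 0.998
grip_force: 0.0
time_s: 6.1
eef_pos: [534.8, -263.3, 27.5]
ee_rot: [0.001, 0.757, 0.653, 0.0]
force: [-1.8, 0.5, 7.0]
grip_width: 0.456
grip_force: 34.4
time_s: 6.6
eef_pos: [535.7, -263.8, 129.5]
ee_rot: [0.003, 0.757, 0.653, 0.001]
force: [-0.6, -0.2, -1.4]
grip_width: 0.456
grip_force: 35.3
pos [ 535.7 -263.8  129.5] yaw -0.148 t 6.6 zaxis [ 0.005 -0.004 -1.   ] minR 490.0
0.005 -0.027 0.001 0.000; 0.005 -0.027 0.001 0.000; 0.005 -0.027 0.001 0.000; 0.005 -0.027 0.001 0.000
```

```bash
python3 -m pendant '0.005 -0.027 0 0; 0.005 -0.027 0 0; 0.005 -0.027 0 0; 0.005 -0.027 0 0; 0 0 0 0; 0 0 0.03 0; 0 0 0.03 0; 0 0 0 0; 0 0 0 0'
python3 - <<'E'
from plan import *
w=cap('wrist','i.png')
print(proj(w,(433.5,-229,84+35)))
rows([[433.5,-229,34]],-0.149,3)
E
```

```text
time_s: 7.72
eef_pos: [431.2, -227.6, 66.9]
ee_rot: [0.001, 0.757, 0.653, 0.0]
force: [-0.1, 0.0, -0.6]
grip_width: 0.456
grip_force: 35.5
[268.31728699 273.0815266 ]
pos [ 431.3 -227.7   67.2] yaw -0.148 t 7.775 zaxis [ 0.001 -0.001 -1.   ] minR 488.0
-0.000 0.001 0.011 0.000; -0.000 0.001 0.011 0.000; -0.000 0.001 0.011 0.000
```

View pics/i.png

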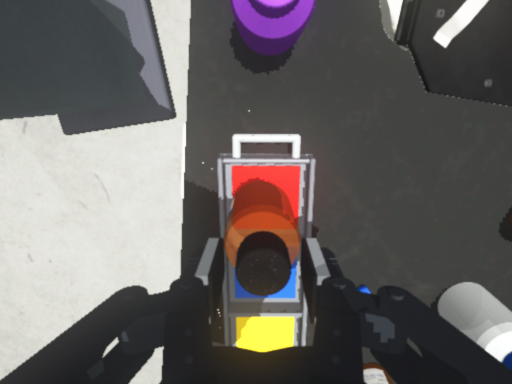

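The bottle is held upright over the red mat, cap at (264,264). I'll shift 2 mm and lower it.

```bash
python3 -m pendant '-0.001 0.0025 0.012 0; 0 0 0.012 0; 0 0 0.006 0; 0 0 0 0'
python3 -m pendant '0 0 0.002 0; 0 0 0 0'
```

```text
time_s: 8.28
eef_pos: [432.6, -228.3, 35.6]
ee_rot: [-0.001, 0.757, 0.653, -0.0]
force: [0.5, 0.4, -0.4]
grip_width: 0.456
grip_force: 35.5
time_s: 8.52
eef_pos: [432.9, -228.5, 34.2]
ee_rot: [0.0, 0.757, 0.653, 0.0]
force: [0.3, 0.2, -0.5]
grip_width: 0.455
grip_force: 35.5
```

```bash
python3 -m pendant '0 0 0.001 0; 0 0 0 0'; python3 -m pendant '0 0 0.001 0; 0 0 0 0'
```

```text
time_s: 8.78
eef_pos: [433.0, -228.7, 33.5]
ee_rot: [0.0, 0.757, 0.653, -0.0]
force: [-1.9, 1.3, 4.0]
grip_width: 0.458
grip_force: 36.2
time_s: 9.02
eef_pos: [433.1, -229.0, 33.4]
ee_rot: [0.001, 0.757, 0.653, -0.0]
force: [-4.0, 1.1, 14.5]
grip_width: 0.457
grip_force: 37.7
```

```bash
python3 -m pendant '0 0 -0.001 0; 0 0 0 0; 0 0 0 0; 0 0 0 0; 0 0 0 0' 1
python3 -m pendant '0 0 -0.03 0; 0 0 -0.04 0; 0 0 -0.04 0; 0 0 -0.04 0; 0 0 0 0'
python3 - <<'E'
from plan import *
w=cap('wrist','j.png')
print(proj(w,(433.5,-229,90)),proj(w,(598,-357,90)))
rows([[598,-357,182]],-0.149,5)
E
```

```text
time_s: 9.65
eef_pos: [432.8, -228.5, 33.0]
ee_rot: [-0.0, 0.757, 0.653, -0.0]
force: [0.2, 0.4, -0.3]
grip_width: 1.001
grip_force: 0.0
time_s: 10.28
eef_pos: [433.8, -229.3, 185.7]
ee_rot: [0.003, 0.757, 0.653, 0.0]
force: [-0.5, 0.5, 0.1]
grip_width: 0.999
grip_force: 0.0
[261.43220856 182.7254973 ] [440.38292866 279.73014837]
pos [ 433.1 -228.7  183.7] yaw -0.148 t 10.325 zaxis [ 0.001 -0.001 -1.   ] minR 490.0
-0.021 0.036 0.000 0.000; -0.021 0.036 0.000 0.000; -0.021 0.036 0.000 0.000; -0.020 0.036 0.000 0.000; -0.020 0.036 0.000 0.000
```

View pics/j.png

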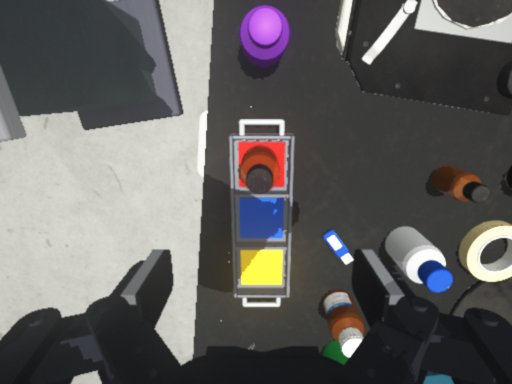

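Large bottle stands on red (cap at (259,179), predicted (261,183)). Now the blue-capped bottle.

```bash
python3 -m pendant '-0.020 0.036 0 0; -0.020 0.036 0 0; -0.020 0.036 0 0; -0.020 0.036 0 0; -0.020 0.036 0 0; 0 0 0.03 0; 0 0 0.03 0; 0 0 0 0; 0 0 0 0'
python3 - <<'E'
from m import *
from plan import rows
w=cap('wrist','k.png'); p,s=blob(w,'blue',(200,150,330,260))
print(p,s,ray(w,*p,88),proj(w,(597,-356,88)))
rows([[597,-356,31]],-0.149,4)
E
```

```text
time_s: 11.45
eef_pos: [596.4, -354.2, 123.9]
ee_rot: [0.0, 0.757, 0.653, 0.0]
force: [0.1, -0.0, 0.3]
grip_width: 1.002
grip_force: 0.0
[264.  212.3] [248 193  35  36 760] [ 596.8 -359.5   88. ] [263.7 207.8]
pos [ 596.5 -354.3  124.4] yaw -0.148 t 11.5 zaxis [ 0. -0. -1.] minR 694.0
-0.000 0.000 0.023 0.000; -0.000 0.000 0.023 0.000; -0.000 0.000 0.023 0.000; -0.000 0.000 0.023 0.000
```

```bash
python3 -m pendant '-0.003 0 0.023 0; 0 0 0.023 0; 0 0 0.023 0; 0 0 0.023 0; 0 0 0 0'
python3 -m pendant '0 0 0 0; 0 0 0 0; 0 0 0 0; 0 0 0 0; 0 0 0 0; 0 0 0 0' 0 35
python3 -m pendant '0 0 -0.03 0; 0 0 -0.04 0; 0 0 -0.04 0; 0 0 -0.03 0; 0 0 -0.015 0; 0 0 0 0'
python3 - <<'E'
from plan import *
rows([[423.3,-297,187]],-0.149,5)
E
```

```text
time_s: 12.12
eef_pos: [595.3, -356.6, 30.6]
ee_rot: [-0.001, 0.757, 0.653, -0.0]
force: [-0.4, 0.7, 0.3]
grip_width: 0.997
grip_force: 0.0
time_s: 12.88
eef_pos: [596.5, -357.5, 32.9]
ee_rot: [0.002, 0.757, 0.653, 0.0]
force: [-0.4, 0.1, 7.1]
grip_width: 0.5
grip_force: 34.6
time_s: 13.62
eef_pos: [595.8, -357.0, 186.4]
ee_rot: [0.0, 0.757, 0.653, 0.0]
force: [1.0, -1.2, -0.7]
grip_width: -0.002
grip_force: 0.0
pos [ 595.8 -357.   186.4] yaw -0.148 t 13.625 zaxis [ 0.001 -0.001 -1.   ] minR 517.0
0.007 -0.036 -0.000 0.000; 0.007 -0.036 -0.000 0.000; 0.007 -0.036 -0.000 0.000; 0.007 -0.036 -0.000 0.000; 0.007 -0.036 -0.000 0.000
```

The grip slipped, so I'll look before doing anything else.

Run:
```python
from m import *
a=cap('scene','l1.png');w=cap('wrist')
A=cv2.resize(a['color'][130:280,170:320],None,fx=2.6,fy=2.6,interpolation=cv2.INTER_CUBIC)
cv2.imwrite('pics/l.png',np.hstack([A,cv2.resize(w['color'][:,:],(400,300))[:, :] if 0 else cv2.copyMakeBorder(cv2.resize(w['color'],(400,300)),0,90,0,0,0)])[:,:,::-1])
```

```text
(no output)
```

View pics/l.png

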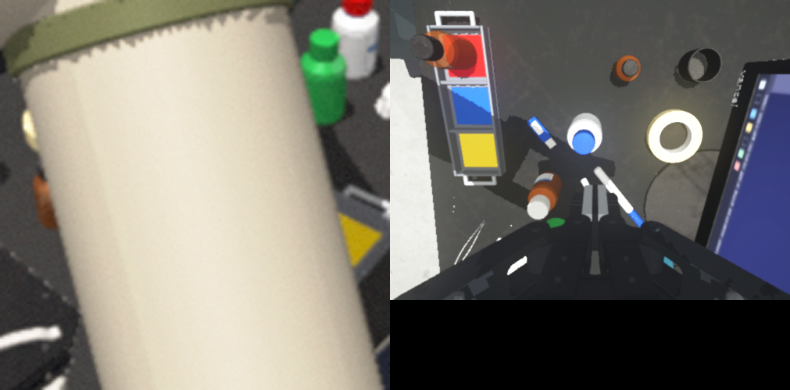

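The blue bottle still stands upright in place (cap at about (583,143) in the combined picture). I'll remeasure and re-grip with more force.

```bash
python3 -m pendant '0 0 0.03 0; 0 0 0.03 0; 0 0 0 0; 0 0 0 0' 1
python3 - <<'E'
from m import *
from plan import rows
w=cap('wrist'); p,s=blob(w,'blue',(200,150,330,260))
print(p,s,ray(w,*p,88))
rows([[596,-357,29]],-0.149,4)
E
```

```text
time_s: 14.22
eef_pos: [596.0, -357.2, 126.9]
ee_rot: [0.001, 0.757, 0.653, 0.0]
force: [1.0, 0.1, -0.1]
grip_width: 0.848
grip_force: 0.0
[243.  201.9] [ 226  182   35   39 1031] [ 582.1 -353.3   88. ]
pos [ 596.1 -357.3  127.4] yaw -0.148 t 14.275 zaxis [ 0. -0. -1.] minR 695.0
0.000 -0.000 0.025 0.000; 0.000 -0.000 0.025 0.000; 0.000 -0.000 0.025 0.000; 0.000 -0.000 0.025 0.000
```

```bash
python3 -m pendant '0.001 -0.014 0 0; 0 0 0.025 0; 0 0 0.025 0; 0 0 0.025 0; 0 0 0.024 0; 0 0 0 0' 1
python3 -m pendant '0 0 0 0; 0 0 0 0; 0 0 0 0; 0 0 0 0; 0 0 0 0; 0 0 0 0; 0 0 0 0' 0 90
python3 -m pendant '0 0 -0.01 0; 0 0 -0.01 0; 0 0 0 0'
```

```text
time_s: 15.02
eef_pos: [581.6, -353.6, 26.5]
ee_rot: [-0.001, 0.757, 0.653, -0.0]
force: [0.3, 0.3, 0.5]
grip_width: 1.0
grip_force: 0.0
time_s: 15.9
eef_pos: [582.7, -354.5, 29.4]
ee_rot: [0.002, 0.757, 0.653, 0.0]
force: [-1.5, 1.5, 8.1]
grip_width: 0.488
grip_force: 89.9
time_s: 16.27
eef_pos: [582.5, -354.2, 48.4]
ee_rot: [0.001, 0.757, 0.653, 0.0]
force: [-0.2, 1.0, -1.1]
grip_width: 0.484
grip_force: 91.0
```

```bash
python3 -m pendant '0 0 -0.02 0; 0 0 -0.02 0; 0 0 -0.02 0; 0 0 -0.02 0; 0 0 -0.02 0; 0 0 0 0; 0 0 0 0'
python3 - <<'E'
from m import *
from plan import rows
w=cap('wrist'); p,s=blob(w,'blue',(200,150,330,330)); print(p,s)
print(ray(w,*p,88),proj(w,(582,-354,88+120)))
rows([[423.3,-297,145]],-0.149,8)
E
```

```text
time_s: 17.15
eef_pos: [581.6, -353.6, 145.8]
ee_rot: [-0.001, 0.757, 0.653, -0.0]
force: [-0.7, 0.2, -1.4]
grip_width: 0.485
grip_force: 91.1
[262.4 284.4] [ 232  264   62   44 2140]
[ 569.7 -433.7   88. ] [263.6 284.5]
pos [ 581.6 -353.6  145.6] yaw -0.148 t 17.2 zaxis [-0.  0. -1.] minR 517.0
0.004 -0.021 0.000 0.000; 0.004 -0.021 0.000 0.000; 0.004 -0.021 0.000 0.000; 0.004 -0.021 0.000 0.000; 0.004 -0.021 0.000 0.000; 0.004 -0.021 0.000 0.000; 0.004 -0.021 0.000 0.000; 0.004 -0.021 0.000 0.000
```

```bash
python3 -m pendant '0.004 -0.021 0 0; 0.004 -0.021 0 0; 0.004 -0.021 0 0; 0.004 -0.021 0 0; 0.004 -0.021 0 0; 0.004 -0.021 0 0; 0.004 -0.021 0 0; 0.004 -0.021 0 0; 0 0 0 0; 0 0 0 0'
python3 -m pendant '0 0 0.02 0; 0 0 0.02 0; 0 0 0.02 0; 0 0 0.02 0; 0 0 0 0; 0 0 0 0'
python3 - <<'E'
from m import *
from plan import rows
w=cap('wrist'); p,s=blob(w,'blue',(200,200,330,330)); print(p,s)
rows([[423.3,-297,38]],-0.149,2)
E
```

```text
time_s: 18.45
eef_pos: [421.0, -297.7, 146.9]
ee_rot: [-0.0, 0.757, 0.653, 0.0]
force: [-0.9, 0.1, 0.1]
grip_width: 0.484
grip_force: 91.2
time_s: 19.2
eef_pos: [421.1, -297.8, 67.7]
ee_rot: [0.001, 0.757, 0.653, 0.0]
force: [0.0, -0.5, -0.4]
grip_width: 0.486
grip_force: 91.2
[262.3 280.6] [ 232  255   61   53 2515]
pos [ 421.1 -297.9   67.9] yaw -0.148 t 19.25 zaxis [ 0. -0. -1.] minR 516.0
0.001 0.001 0.015 0.001; 0.001 0.001 0.015 0.001
```

```bash
python3 -m pendant '0.001 0.002 0.015 0; 0 0 0.015 0; 0 0 0.001 0; 0 0 0 0; 0 0 0 0'
python3 -m pendant '0 0 0.001 0; 0 0 0 0';python3 -m pendant '0 0 0.001 0; 0 0 0 0'
```

```text
time_s: 19.88
eef_pos: [422.7, -296.8, 36.0]
ee_rot: [0.0, 0.757, 0.653, 0.0]
force: [-0.1, -0.4, -0.0]
grip_width: 0.485
grip_force: 105.4
time_s: 20.12
eef_pos: [422.7, -296.7, 35.1]
ee_rot: [0.0, 0.757, 0.653, 0.0]
force: [0.3, -1.0, -0.9]
grip_width: 0.481
grip_force: 105.4
time_s: 20.38
eef_pos: [422.8, -297.0, 34.5]
ee_rot: [0.0, 0.757, 0.653, -0.0]
force: [-1.5, 0.8, 4.5]
grip_width: 0.481
grip_force: 106.3
```

```bash
python3 -m pendant '0 0 -0.001 0; 0 0 0 0; 0 0 0 0; 0 0 0 0; 0 0 0 0' 1 60
python3 -m pendant '0 0 -0.03 0; 0 0 -0.04 0; 0 0 -0.04 0; 0 0 -0.04 0; 0 0 0 0'
python3 - <<'E'
from m import *
from plan import rows
w=cap('wrist','n.png'); p,s=blob(w,'blue',(200,150,330,330)); print(p,s,ray(w,*p,94))
print(proj(w,(649,-280,67)))
rows([[560,-290,183],[649,-280,183]],1.17,10)
E
```

```text
time_s: 21.0
eef_pos: [422.7, -296.8, 35.1]
ee_rot: [-0.0, 0.757, 0.653, -0.0]
force: [0.2, -0.1, -0.2]
grip_width: 1.002
grip_force: 0.0
time_s: 21.62
eef_pos: [423.6, -297.6, 187.8]
ee_rot: [0.003, 0.757, 0.653, 0.0]
force: [-0.5, 0.4, -0.7]
grip_width: 0.999
grip_force: 0.0
[267.5 182.5] [254 168  28  30 676] [ 428.8 -297.5   94. ]
[495.6 123.7]
pos [ 422.9 -297.   185.7] yaw -0.148 t 21.675 zaxis [ 0. -0. -1.] minR 517.0
0.004 0.022 0.000 -0.132; 0.002 0.023 0.000 -0.132; -0.001 0.023 0.000 -0.132; -0.004 0.022 0.000 -0.132; -0.007 0.021 0.000 -0.132; -0.010 0.020 0.000 -0.132; -0.012 0.020 0.000 -0.132; -0.014 0.018 -0.000 -0.132; -0.016 0.016 -0.000 -0.132; -0.018 0.014 -0.000 -0.132
```

View pics/n.png

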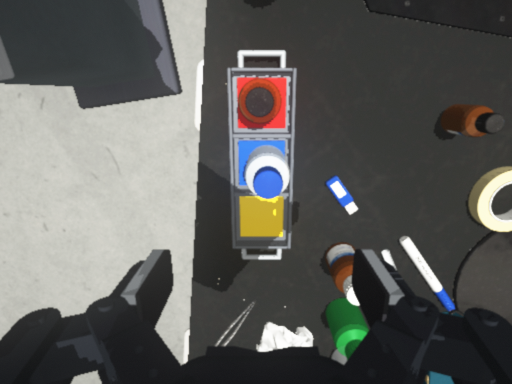

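Large is centred on red (260,101). The blue bottle stands about 5 mm right of its mat's centre (cap (267,182)). On to the small one.

```bash
python3 -m pendant '0.004 0.022 0 -0.132; 0.002 0.023 0 -0.132; -0.001 0.023 0 -0.132; -0.004 0.022 0 -0.132; -0.007 0.021 0 -0.132; -0.010 0.020 0 -0.132; -0.012 0.020 0 -0.132; -0.014 0.018 0 -0.132; -0.016 0.016 0 -0.132; -0.018 0.014 0 -0.132' 0.75
python3 -m pendant '0 0 0 0; 0 0 0.03 0; 0 0 0.03 0; 0 0 0 0; 0 0 0 0'
python3 - <<'E'
from m import *
from plan import rows
w=cap('wrist','o.png'); print(proj(w,(649,-280,67)),proj(w,(649,-270,67)),proj(w,(659,-280,67)),models.boxes_of('wrist','bottle_brown_small')[:2])
rows([[649,-280,21]],1.17,4)
E
```

```text
time_s: 22.92
eef_pos: [648.9, -277.7, 182.9]
ee_rot: [-0.001, 0.196, 0.981, 0.001]
force: [-0.5, -0.1, 0.3]
grip_width: 0.75
grip_force: 0.0
time_s: 23.55
eef_pos: [648.7, -278.5, 126.4]
ee_rot: [0.001, 0.199, 0.98, -0.0]
force: [0.1, 0.2, 0.4]
grip_width: 0.753
grip_force: 0.0
[260.8 197.1] [272.4 192.5] [265.7 207.9] [{'at': [641.8, -274.9, 49.4], 'p': 0.77}]
pos [ 649.1 -278.5  126.8] yaw 1.171 t 23.65 zaxis [ 0. -0. -1.] minR 706.0
-0.000 -0.000 0.026 0.000; -0.000 -0.000 0.026 0.000; -0.000 -0.000 0.026 0.000; -0.000 -0.000 0.026 0.000
```

View pics/o.png

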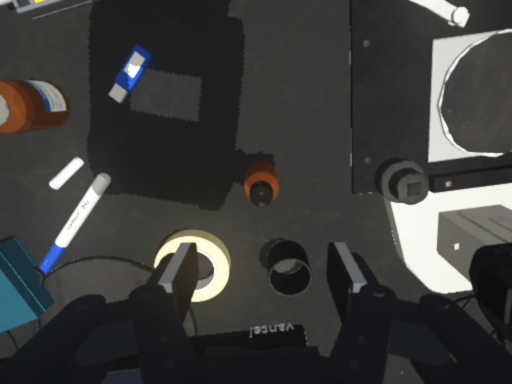

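The small cap is at (261,192), about 4 mm closer to the base than assumed. I'll correct and grasp.

```bash
python3 -m pendant '0.003 0 0.026 0; 0 0 0.026 0; 0 0 0.026 0; 0 0 0.026 0; 0 0 0 0'
python3 -m pendant '0 0 0 0; 0 0 0 0; 0 0 0 0; 0 0 0 0; 0 0 0 0; 0 0 0 0; 0 0 0 0' 0 60
python3 -m pendant '0 0 -0.01 0; 0 0 -0.02 0; 0 0 -0.03 0; 0 0 -0.03 0; 0 0 -0.03 0; 0 0 0 0; 0 0 0 0'
python3 - <<'E'
from plan import *
rows([[560,-300,140],[412.8,-364.5,140]],-0.149,10)
E
```

```text
time_s: 24.28
eef_pos: [645.2, -276.6, 20.1]
ee_rot: [-0.001, 0.198, 0.98, 0.0]
force: [-0.3, -0.3, 0.0]
grip_width: 0.752
grip_force: 0.0
time_s: 25.15
eef_pos: [646.5, -277.5, 22.6]
ee_rot: [0.001, 0.198, 0.98, -0.001]
force: [-0.3, -1.0, 5.9]
grip_width: 0.191
grip_force: 58.7
time_s: 26.02
eef_pos: [645.5, -276.6, 140.3]
ee_rot: [-0.001, 0.198, 0.98, 0.0]
force: [-0.8, 0.4, -0.9]
grip_width: 0.189
grip_force: 58.7
pos [ 645.5 -276.6  140.3] yaw 1.172 t 26.025 zaxis [-0.001  0.001 -1.   ] minR 551.0
0.020 -0.015 0.000 0.132; 0.017 -0.018 0.000 0.132; 0.015 -0.020 0.000 0.132; 0.011 -0.022 0.000 0.132; 0.006 -0.024 -0.000 0.132; 0.002 -0.025 -0.000 0.132; -0.001 -0.025 -0.000 0.132; -0.004 -0.025 -0.000 0.132; -0.007 -0.024 -0.000 0.132; -0.010 -0.023 -0.000 0.132
```

The width suggests the pads hold the 20 mm cap, not the 32 mm body. I'll check.

Run:
```python
from m import *
w=cap('wrist');b=cap('side')
print(proj(w,(645.5,-277,67+119)), proj(w,(645.5,-277,52+119)), proj(w,(645.5,-277,119)))
print(proj(b,(645.5,-277,119)))
W=cv2.resize(w['color'][120:370,130:390],(400,385)); B=cv2.resize(b['color'][60:210,220:376],(400,385),interpolation=cv2.INTER_CUBIC)
cv2.imwrite('pics/p.png',np.hstack([W,B])[:,:,::-1])
```

```text
[262.1 264.8] [262.1 249.9] [262.  213.7]
[309.4 154.3]
```

View pics/p.png

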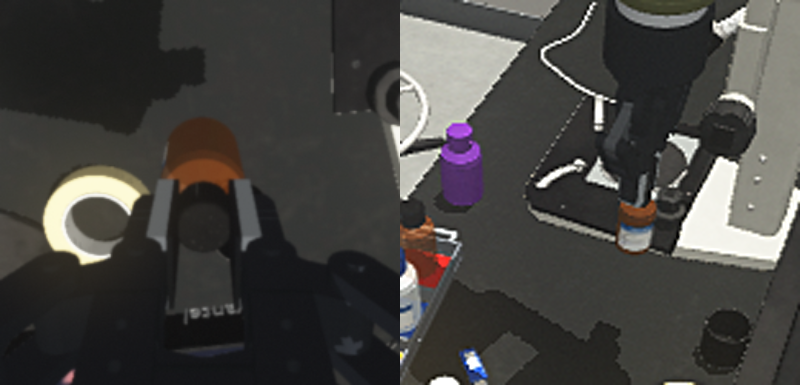

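It's held upright by the cap, with the foot where expected. I'll carry it gently and place by touch.

```bash
python3 -m pendant '0.020 -0.015 0 0.132; 0.017 -0.018 0 0.132; 0.015 -0.020 0 0.132; 0.011 -0.022 0 0.132; 0.006 -0.024 0 0.132; 0.002 -0.025 0 0.132; -0.001 -0.025 0 0.132; -0.004 -0.025 0 0.132; -0.007 -0.024 0 0.132; -0.010 -0.023 0 0.132'
python3 -m pendant '0 0 0 0; 0 0 0 0; 0 0 0.02 0; 0 0 0.02 0; 0 0 0.02 0; 0 0 0 0; 0 0 0 0'
python3 - <<'E'
from m import *
from plan import rows
w=cap('wrist','q.png')
p,s=blob(w,'yellow',(150,100,370,330)); print(p,s)
rows([[412.8,-364.5,45]],-0.149,3)
E
```

```text
time_s: 27.38
eef_pos: [411.5, -363.6, 140.3]
ee_rot: [-0.001, 0.759, 0.651, 0.0]
force: [-0.2, -0.1, -0.2]
grip_width: 0.186
grip_force: 58.7
time_s: 28.25
eef_pos: [413.1, -363.8, 81.8]
ee_rot: [0.0, 0.757, 0.653, -0.0]
force: [-0.7, 0.4, 0.2]
grip_width: 0.186
grip_force: 58.7
[260.5 193.4] [ 231  167   62   53 1571]
pos [ 413.1 -363.9   82. ] yaw -0.147 t 28.3 zaxis [ 0. -0. -1.] minR 551.0
-0.000 -0.000 0.012 0.001; -0.000 -0.000 0.012 0.001; -0.000 -0.000 0.012 0.001
```

```bash
python3 -m pendant '0 0 0.012 0; 0 0 0.012 0; 0 0 0.012 0; 0 0 0.005 0; 0 0 0 0'
for i in 1; do python3 -m pendant '0 0 0.004 0; 0 0 0.003 0; 0 0 0 0'; done; python3 -m pendant '0 0 0.003 0; 0 0 0 0'
```

```text
time_s: 28.92
eef_pos: [412.4, -363.6, 39.7]
ee_rot: [-0.0, 0.757, 0.653, 0.0]
force: [0.3, -0.3, -0.2]
grip_width: 0.184
grip_force: 58.7
time_s: 29.3
eef_pos: [412.4, -363.6, 33.0]
ee_rot: [-0.0, 0.757, 0.653, -0.0]
force: [0.2, 0.3, -1.6]
grip_width: 0.187
grip_force: 58.7
time_s: 29.55
eef_pos: [412.4, -363.6, 29.9]
ee_rot: [-0.0, 0.757, 0.653, 0.0]
force: [-1.2, -0.6, -0.3]
grip_width: 0.186
grip_force: 58.7
```

```bash
python3 -m pendant '0 0 0.001 0; 0 0 0 0' | grep -E 'eef|^force'; python3 -m pendant '0 0 0.001 0; 0 0 0 0'| grep -E 'eef|^force'
```

```text
eef_pos: [412.5, -363.7, 29.1]
force: [0.4, -0.8, -0.5]
eef_pos: [412.6, -364.0, 28.6]
force: [-1.7, -0.2, 3.7]
```

```bash
python3 -m pendant '0 0 0 0; 0 0 0 0; 0 0 0 0; 0 0 0 0; 0 0 0 0' 0.8
python3 -m pendant '0 0 -0.03 0; 0 0 -0.04 0; 0 0 -0.04 0; 0 0 -0.04 0; 0 0 0 0; 0 0 0 0'
python3 -m pendant '0.02 0 0 0; 0.02 0 0 0; 0.02 0 0 0; 0 0 0 0; 0 0 0 0'
python3 - <<'E'
from m import *
w=cap('wrist'); p,s=blob(w,'blue',(200,150,330,260)); print(p,s,ray(w,*p,94))
for n,m,z in [('yellow',(412.8,-364.5),73),('red',(433.2,-229),90),('blue',(423.3,-297),96)]: print(n,proj(w,(*m,z)),proj(w,(*m,6)))
cv2.imwrite('pics/r.png',cv2.resize(w['color'][20:260,160:400],(576,576),interpolation=cv2.INTER_CUBIC)[:,:,::-1])
E
```

```text
time_s: 30.68
eef_pos: [412.5, -363.7, 28.0]
ee_rot: [-0.0, 0.757, 0.653, -0.0]
force: [0.3, -0.5, 0.2]
grip_width: 0.798
grip_force: 0.0
time_s: 31.42
eef_pos: [412.2, -363.3, 177.2]
ee_rot: [-0.001, 0.757, 0.653, 0.0]
force: [0.4, -0.4, -0.1]
grip_width: 0.803
grip_force: 0.0
time_s: 32.05
eef_pos: [421.4, -304.4, 178.2]
ee_rot: [0.0, 0.757, 0.653, -0.0]
force: [0.2, -0.0, -0.1]
grip_width: 0.799
grip_force: 0.0
[269.5 178.3] [255 163  30  31 734] [ 428.7 -297.7   94. ]
yellow [262.6 239.1] [262.4 214.5]
red [263.1  95.6] [262.8  95.4]
blue [263.2 179. ] [262.9 158.6]
```

View pics/r.png

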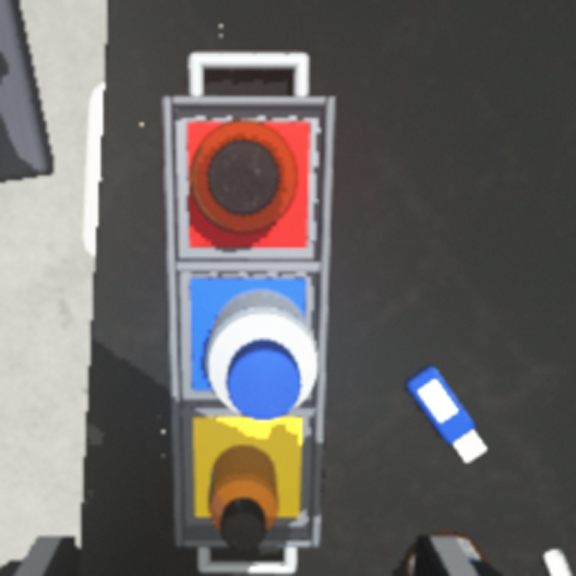

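All three bottles stand upright on their mats: large at (243,178), blue at (264,381), about 6 mm off but clear of the wall, and small at (243,523). All are within tolerance, so I'm handing in.

```bash
python3 -c "
from rig import ctrl; print(ctrl.finish_job())"
```

```text
the job is handed in; nothing more can be done
None
```

The job is handed in: all three kit bottles stand upright and released on their mats, by the last wrist picture about 2–3 mm (red), 6 mm (blue) and 1–2 mm (yellow) off centre; the look-alikes were never knowingly touched, but I did not re-measure them, and no verdict came back.

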